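# Snap the lid onto the dough-ball tub

### The arm

A 6-joint arm with a two-finger parallel gripper is mounted at the origin on the work surface. World frame = base frame: x ahead of the robot, y to its left, z up, the work surface at z = 0. Lengths are in mm, angles in rad, forces in N, time in s.
With the tool pointing down it reaches from about 325 to 1000 mm from the base axis. Payload 5.1 kg.
Tool frame: the origin (TCP) lies between the finger pads; the fingertips stand 22 mm ahead of it and the grasp point (between the pads) lies 3 mm ahead of it; z points along the fingers, y is the line along which they close (so a half turn about z gives the same grasp; the last joint's range is limited). The gripper opens to 85 mm and grips with 20 to 120 N. Pads are 22 mm wide; open, the fingers measure 114 mm over their backs; the gripper's body (76 mm by 85 mm) begins 54 mm behind the grasp point. The pads swing forward as they close: fully open they stand 13 mm farther back than shut.
Start: joints at [1.178, 0.124, 1.65, -0, 1.367, -0.083], TCP at [198.185, 619.038, 253.322] pointing down, gripper open.
Joint ranges: [-2.61, 2.61], [-1.02, 2.33], [0.03, 2.71], [-1.35, 4.49], [0.32, 2.68], [-2.91, 2.91]. Speed limits (rad/s): [2.57, 2.57, 3.14, 3.14, 3.14, 3.14].

### API

Orientations are given as a unit quaternion [x, y, z, w].
In Python, from plant import status, camera, arm, finder gives the robot as it stands.
- The arm moves only by the tool play_rows, never from a script. Its argument "targets" is one flat list of numbers, 7 for each row, row after row: the shift along the tool's x, y, z in units of 40 mm (1.0 is 40 mm), then the turn, a rotation vector about the tool's x, y, z in units of 6 degrees (1.0 is 6 degrees), then the finger opening in mm, from 0 to 85.4. In form: [dx, dy, dz, ax, ay, az, grip, dx, dy, dz, ax, ay, az, grip, ...]. A call has 1 to 20 rows; each row shifts and turns the commanded pose from where the row before left it, along the tool's axes as they then stand; what a row does not reach is not made up. A row lasts 1/8 s, in which the tool goes at most 62.5 mm and 10.7 degrees, less where a joint would pass 70% of its speed; a pose out of reach is approached as far as the arm can. A call is refused whole if a number of a shift passes 1 or a number of a turn 1, either way. A call with a gripper value outside its range is refused whole. The fingers move at their own pace and stop on an object; "force" is the grip in N (left out, the last holds). Time passes only in rows, so rows that do not move let the fingers close. It gives the time, the measured TCP pose, the force, the opening and the grip force at its end, in the units of the state.
- status.state(): the state, without advancing time (a new reading comes with each control period).
- camera(name): name is "scene" or "top"; returns a dict with "img" (480x640x3 uint8, red, green, blue), "intrinsics" (3x3 intrinsics, pixels), "xyz" and "orientation" of the camera in the world. Camera axes: x right, y up, looking along -z (the intrinsics and any distortion apply to the point x, -y, -z); pixel columns grow to the right and rows downward; lengths in mm; the calibration is good to about 2 mm. A picture is of the moment at which its call begins. There is no depth.
- arm.close_job(): hands the job in; it is judged then, once.
Trained networks look in a picture, given as the dict that the camera call returned (one of the last four; its "shot" number tells which), for a name from the list of things; names that differ only in an ending like _2 or _b are one class to them, and where a whole thing is asked for, a point or a joint stands for the part that bears it (a point fixed in the world has none). Each returns a list of dicts, best first, with "score" (0 to 1); they miss things now and then, are a little off and sometimes report something else, mostly with a low value. They report only what shows in the picture. A call takes as long as a camera call.
- finder.silhouettes(target, picture): "pixels" (480x640 bool, what is visible of it) and "bbox" ([left, top, right, bottom] in pixels, round what is visible of it).
- finder.place_of(target, picture): "point" ([row, column] in pixels: a listed point, or the origin of a listed thing).
The state is a dict: "time_s": time; "joint_positions": joint angles; "dq": joint speeds; "effort": joint torques, N m; "tcp_pos": TCP position; "tool_rot": TCP orientation; "ft_force": force on the tool from outside, world axes, zero at the start; "moment": the same for the moment, N m; "finger_gap": opening from 0.0 (shut) to 1.0 (fully open); "gripper_force": force on a finger pad.
Only numpy, scipy, OpenCV 4.12 (cv2) and the standard library are available. Lean on these libraries where they do the work, as an engineer would, in place of code of your own. Each camera call takes 0.05 s, during which the arm holds its last target. There are 200 camera calls.

### The job

Cover the tub of dough balls: take the white lid by its handle, set it in the tub's mouth so that it rests loosely on the clips, slide it back until it bears against the upright splash plate, and then press it straight down until it snaps past the clips and lies flush on the rim with no gap at the splash plate. Do not let go: the program finishes while still gripping the handle and pressing the lid firmly down on the rim. Leave the moulding press, the bowl and the scraper where they are.

Things in the scene. Friction and masses are not known exactly. Their poses are not given: they have to be found in the camera images.
- lid_grip (a point): Middle of the handle of the loose white plastic lid, 18 mm below the handle's top. The handle is an upright rib 16 mm thick (lid x), 80 mm long (lid y), 36 mm high, on the centre of the lid's flange (128 mm in x, 164 mm in y, 6 mm thick). z is up. The lid weighs 0.18 to 0.35 kg and starts level on the counter, plug down, this point 48 mm over the counter. A half turn leaves it the same.
- lid_foot (a point): Centre of the underside of the lid's plug, 48 mm below lid_grip, same axes. The plug is 96 mm (x) by 128 mm (y) and reaches 24 mm below the flange. A round ridge, radius 3.5 mm, runs in x along its +y and -y faces: its axis 5 mm above the plug's bottom, its outermost line 68.5 mm from the lid's middle.
- tub: Stainless tub fixed to the counter, holding dough balls. Origin: centre of its underside, on the counter, below the middle of its mouth. Outside 144 mm (x) by 178 mm (y); +x points to its splash plate. The lid goes in with its x axis along the tub's x (or a half turn). Home: lid_grip 114 mm above this origin, at x = +3 mm (touching the splash plate), y within 2 mm of 0.
- clips (a point): Point in the middle of the mouth, level with the spring clips, 79 mm above the tub's origin, same axes. Two white round clips stick 5 mm out of each of the +y and -y inner walls, at x = +28 and -28 mm. A lid laid in loosely rests on them, lid_grip 129 mm above the tub's origin. Pressing it takes up to 12 to 20 N over the next few mm; then the force drops suddenly and the clips pull the lid in.
- rim: The flat aluminium rim around the tub's mouth, rigid, top face 90 mm above the counter. The mouth is 108 mm (x) by 141 mm (y), so the lid has 6 mm play each way in x and, at its ridges, 2 mm each way in y. Origin and axes as the tub's (on the counter).
- upstand: The upright stainless splash plate along the tub's +x edge, rigid; the edge of the lid's flange stops against its inner face, at x = +67 mm of the tub; its top is 35 mm above the rim. Origin and axes as the tub's (on the counter).
- press: Bystander: loose hand moulding press, white cylinder 68 mm across and 78 mm high with a steel plunger on top, 124 mm in all; origin at the centre of its foot.
- bowl: Bystander: loose metal bowl, 124 mm across, 50 mm high; origin at the centre of its foot.
- scraper: Bystander: loose dough scraper lying flat, steel blade 130 mm wide with a wooden back 16 mm high; origin on the counter under the middle of the wooden back.

How it is judged:
By the outcome, as a careful person would: the job done as asked, in the order asked, and still so for the second after the job is handed in, while the arm keeps its last pose, push and grip.
It also fails if it takes over 58 s, if anything falls off the work surface, if the arm or the gripper's body presses on something with over 40 N, if the wrist force passes 120 N, or if a joint passes its speed limit or range.

## Working session

There is one attempt and no reset: what is moved stays moved. The work goes in short steps, Python scripts to look and compute and a tool call to move; the robot and the scene stay as the last step left them, time stands still between calls to the robot, and variables do not carry over. Pictures are saved under pics/ and viewed, at most 10 in all, crops included, and the job is handed in when it is done.

Besides the shell and the picture viewer there is one more tool, called after "Emit:" by a JSON object that holds its "fn" and its "kwargs", one argument or row to a line. play_rows: Moves the arm, as the interface text tells. Its arguments: {"type":"object","properties":{"targets":{"type":"array"},"force":{"type":"number"}},"required":["targets"]}

```bash
mkdir -p pics; cat > h.py <<'E'
import numpy as np, cv2
from scipy.spatial.transform import Rotation as R
from plant import status, camera, arm, finder
def ray(c,p):
    K=np.array(c["intrinsics"]); d=np.linalg.solve(K,[p[1],p[0],1.]); d=d*[1,-1,-1]
    d=R.from_quat(c["orientation"]).apply(d); return np.array(c["xyz"],float), d/np.linalg.norm(d)
def proj(c,X):
    v=R.from_quat(c["orientation"]).inv().apply(np.array(X)-c["xyz"])*[1,-1,-1]
    q=v@np.array(c["intrinsics"]).T; return q[...,:2]/q[...,2:]
def atz(c,p,z):
    o,d=ray(c,p); return o+d*(z-o[2])/d[2]
def tri(rs):
    A=0;b=0
    for o,d in rs:
        P=np.eye(3)-np.outer(d,d);A=A+P;b=b+P@o
    x=np.linalg.solve(A,b); return x,[round(float(np.linalg.norm((np.eye(3)-np.outer(d,d))@(x-o))),1) for o,d in rs]
def save(c,n): cv2.imwrite(f"pics/{n}.png",c["img"][...,::-1])
E
python3 - <<'E'
from h import *
np.set_printoptions(precision=3,suppress=True)
cs={n:camera(n) for n in("scene","top")}
for n,c in cs.items(): save(c,n+"0"); print(n,{k:v for k,v in c.items() if k!="img"})
for t in["lid_grip","lid_foot","tub","clips","rim","upstand","press","bowl","scraper"]:
    rs=[]
    for n,c in cs.items():
        r=finder.place_of(t,c)
        print(t,n,[(np.round(x["point"],1),round(x["score"],2)) for x in r[:2]])
        if r: rs.append(ray(c,r[0]["point"]))
    if len(rs)==2: print(" ->",*tri(rs))
print(status.state())
E
```

```text
scene {'intrinsics': array([[455.971,   0.   , 324.729],
       [  0.   , 455.971, 234.843],
       [  0.   ,   0.   ,   1.   ]]), 'xyz': array([1078.028,  301.14 , 1044.656]), 'orientation': array([0.114, 0.224, 0.852, 0.458]), 'shot': 1}
top {'intrinsics': array([[452.939,   0.   , 319.671],
       [  0.   , 452.939, 233.367],
       [  0.   ,   0.   ,   1.   ]]), 'xyz': array([ 493.477,   25.253, 1191.946]), 'orientation': array([-0.033,  0.049,  0.711, -0.701]), 'shot': 2}
lid_grip scene [(array([178. , 271.8]), 0.87)]
lid_grip top [(array([260.4, 411.5]), 0.92)]
 -> [ 553.518 -232.551   47.097] [1.1, 1.1]
lid_foot scene [(array([185.5, 272.9]), 0.61)]
lid_foot top [(array([266.3, 407.8]), 0.96), (array([185.8, 320.1]), 0.3)]
 -> [ 543.031 -238.247   -5.983] [3.5, 3.5]
tub scene [(array([256.9, 416. ]), 0.57), (array([178. , 270.8]), 0.57)]
tub top [(array([275. , 243.3]), 0.6)]
 -> [524.894 199.392  -1.188] [0.6, 0.6]
clips scene [(array([238.4, 417. ]), 0.68)]
clips top [(array([273.5, 239. ]), 0.76), (array([275.9, 244.8]), 0.28)]
 -> [528.045 191.608  93.416] [4.1, 4.1]
rim s
[... 293 characters left out ...]
[(array([264.8, 128.1]), 0.65), (array([259.8, 412.5]), 0.57)]
 -> [556.901 493.671   3.955] [2.6, 2.6]
scraper scene [(array([286., 296.]), 0.93)]
scraper top [(array([187.9, 318.6]), 0.84)]
 -> [756.758  -5.54   -0.547] [4.3, 4.3]
{'time_s': 1.0, 'joint_positions': array([ 1.178,  0.124,  1.65 , -0.   ,  1.367, -0.083]), 'dq': array([ 0.001,  0.   ,  0.   , -0.   , -0.   ,  0.   ]), 'effort': array([  0.   , -42.362, -36.576,  -0.   ,   0.001,   0.   ]), 'tcp_pos': array([198.2  , 619.044, 253.344]), 'tool_rot': array([0.154, 0.988, 0.   , 0.   ]), 'ft_force': array([ 0.255, -0.311,  0.243]), 'moment': array([-0.009,  0.003, -0.022]), 'gripper_force': 0.0, 'finger_gap': 0.9943239227171572}
```

View pics/scene0.png

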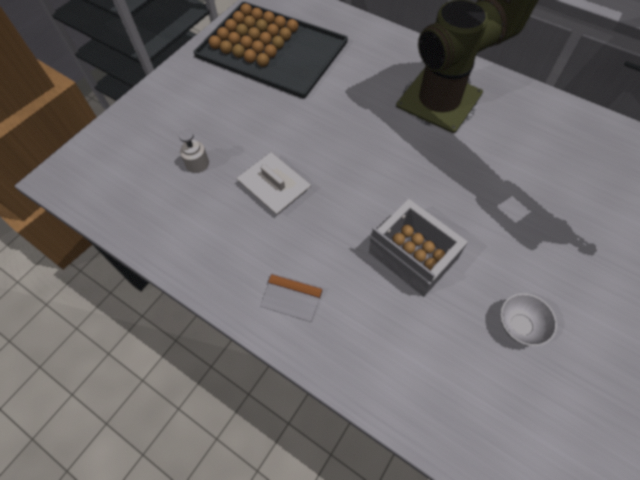

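View pics/top0.png

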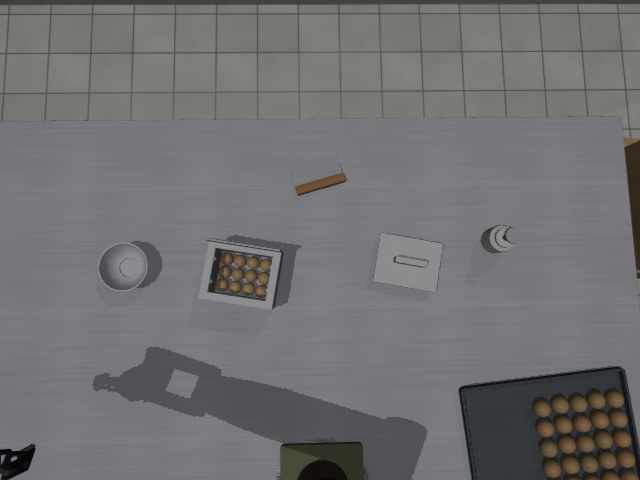

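The top view shows the lid at about (411,260), its rib running roughly along the image's columns. The tub is at (240,273) with the splash plate on its far (upper) side, and the press, bowl and scraper are clear of both. Next I'll fit model outlines to the silhouettes in both views to get position and yaw.

```bash
cat >> h.py <<'E'
from scipy.optimize import minimize
from itertools import product
LID=[((-64,64),(-82,82),(-24,-18)),((-8,8),(-40,40),(-18,18)),((-48,48),(-64,64),(-48,-24))]
TUB=[((-72,72),(-89,89),(0,90)),((67,72),(-89,89),(90,125))]
def pts(boxes,p):
    r=R.from_euler("z",p[3]).as_matrix()
    return [np.array(list(product(*b)))@r.T+p[:3] for b in boxes]
def render(c,boxes,p,s=4):
    m=np.zeros((480*s,640*s),np.uint8)
    for q in pts(boxes,p):
        uv=proj(c,q); cv2.fillConvexPoly(m,cv2.convexHull(np.round((uv+.5)*s).astype(np.int32)),255)
    return cv2.resize(m,(640,480),interpolation=cv2.INTER_AREA)/255.
def fit(cams,masks,boxes,p0,free=(0,1,3),sc=(8,8,8,.1)):
    p0=np.array(p0,float); sc=np.array(sc)
    def f(d):
        p=p0.copy(); p[list(free)]+=d*sc[list(free)]
        return sum(np.abs(render(c,boxes,p)-m).sum()/m.sum() for c,m in zip(cams,masks))
    n=len(free); S=np.vstack([np.zeros(n),np.eye(n)])
    r=minimize(f,np.zeros(n),method="Nelder-Mead",options=dict(initial_simplex=S,maxfev=300,xatol=.01,fatol=1e-5))
    p=p0.copy(); p[list(free)]+=r.x*sc[list(free)]; return p,r.fun
E
python3 - <<'E'
from h import *
np.set_printoptions(precision=2,suppress=True)
cs=[camera("scene"),camera("top")]
for t,B,p0 in(("lid_grip",LID,(553,-232,48,-.1)),("tub",TUB,(525,198,0,-.1))):
    ms=[]
    for c in cs:
        r=finder.silhouettes(t,c); print(t,[(np.round(x["bbox"]),round(x["score"],2),x["pixels"].sum()) for x in r[:3]])
        ms.append(r[0]["pixels"].astype(float))
    for sel in([0,1],[0],[1]):
        print(sel,*fit([cs[i] for i in sel],[ms[i] for i in sel],B,p0))
    p,_=fit(cs,ms,B,p0); print("free z",*fit(cs,ms,B,p,free=(0,1,2,3)))
    for c in cs:
        for q in pts(B,p):
            cv2.polylines(c["img"],[cv2.convexHull(np.round((proj(c,q))).astype(np.int32))],True,(255,0,0) if t=="tub" else (0,0,255),1)
a=cs[0]["img"][150:310,220:480];b=cs[1]["img"][210:330,180:460]
a=cv2.resize(a,(800,0) and None,fx=2.4,fy=2.4);b=cv2.resize(b,None,fx=2.4,fy=2.4)[:, :]
w=max(a.shape[1],b.shape[1]); im=np.zeros((a.shape[0]+b.shape[0],w,3),np.uint8); im[:a.shape[0],:a.shape[1]]=a; im[a.shape[0]:,:b.shape[1]]=b
im=im[:600] if im.shape[0]<=600 else cv2.resize(im,None,fx=599/im.shape[0],fy=599/im.shape[0])
cv2.imwrite("pics/fit.png",im[...,::-1])
E
```

```text
lid_grip [(array([238., 155., 310., 212.]), 0.76, np.int64(2334))]
lid_grip [(array([374., 234., 444., 292.]), 0.87, np.int64(3205))]
[0, 1] [ 550.81 -229.6    48.     -0.21] 0.12544612628801738
[0] [ 549.03 -234.38   48.     -0.2 ] 0.03339382025303694
[1] [ 551.41 -226.6    48.     -0.2 ] 0.026014499403505552
free z [ 550.85 -227.61   52.73   -0.21] 0.1127913735733864
tub [(array([370., 201., 466., 296.]), 0.96, np.int64(5278))]
tub [(array([199., 237., 281., 308.]), 0.97, np.int64(4695))]
[0, 1] [525.7  192.2    0.    -0.17] 0.08609647336306182
[0] [523.82 189.28   0.    -0.18] 0.025698236854423465
[1] [526.66 195.05   0.    -0.17] 0.017650817515504607
free z [526.38 192.66   5.55  -0.17] 0.07411641236071438
```

View pics/fit.png

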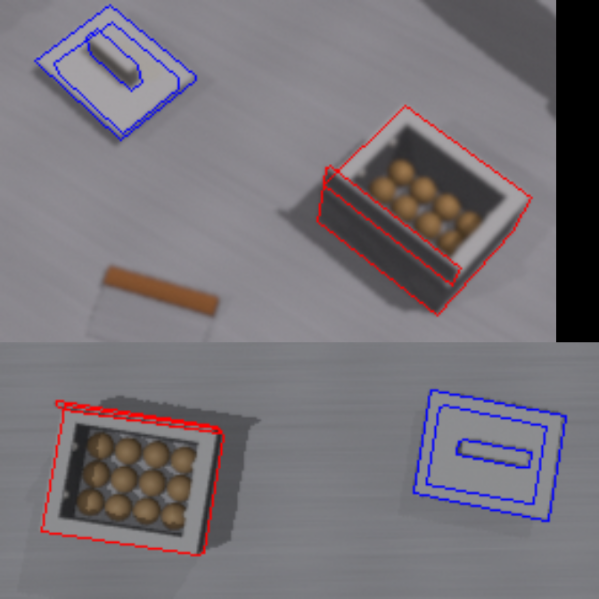

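The fits agree in the picture: lid at about (551,-230) with yaw -0.205, tub at about (526,192) with yaw -0.17. The two cameras differ by a few mm, so I'll refine that on the way. First I'll turn the tool and travel over to the lid.

Emit:
{"fn": "play_rows", "kwargs": {
  "targets": [0,0,0,0,0,1,60,0,0,0,0,0,1,60,0,0,0,0,0,1,60,0,0,0,0,0,1,60,0,0,0,0,0,1,60,0,0,0,0,0,1,60,0,0,0,0,0,1,60,0,0,0,0,0,1,60,0,0,0,0,0,1,60,0,0,0,0,0,1,60,0,0,0,0,0,1,60,0,0,0,0,0,1,60,0,0,0,0,0,1,60,0,0,0,0,0,1,60],
  "force": 60
}}

```text
time_s: 3.05
tcp_pos: [198.2, 619.0, 253.3]
tool_rot: [0.777, 0.63, -0.0, 0.0]
ft_force: [0.1, 0.3, 0.6]
finger_gap: 0.704
gripper_force: 0.0
```

Emit:
{"fn": "play_rows", "kwargs": {
  "targets": [-1,0.68,0,0,0,0,60,-1,0.68,0,0,0,0,60,-1,0.68,0,0,0,0,60,-1,0.68,0,0,0,0,60,-1,0.68,0,0,0,0,60,-1,0.68,0,0,0,0,60,-1,0.68,0,0,0,0,60,-1,0.68,0,0,0,0,60,-1,0.68,0,0,0,0,60,-1,0.68,0,0,0,0,60,-1,0.68,0,0,0,0,60,-1,0.68,0,0,0,0,60,-1,0.68,0,0,0,0,60,-1,0.68,0,0,0,0,60,-1,0.68,0,0,0,0,60,-1,0.68,0,0,0,0,60,-1,0.68,0,0,0,0,60,-1,0.68,0,0,0,0,60,-1,0.68,0,0,0,0,60,0,0,0,0,0,0,60]
}}

```text
time_s: 5.55
tcp_pos: [549.8, -232.8, 252.9]
tool_rot: [0.777, 0.63, -0.0, -0.0]
ft_force: [0.5, -0.1, -0.5]
finger_gap: 0.7
gripper_force: 0.0
```

Emit:
{"fn": "play_rows", "kwargs": {
  "targets": [0.06,0.01,1,0,0,0,60,0,0,1,0,0,0,60,0,0,1,0,0,0,60,0,0,1,0,0,0,60,0,0,0.5,0,0,0,60,0,0,0.4,0,0,0,60,0,0,0,0,0,0,60,0,0,0,0,0,0,0,0,0,0,0,0,0,0,0,0,0,0,0,0,0,0,0,0,0,0,0,0,0,0,0,0,0,0,0],
  "force": 80
}}

```text
time_s: 7.05
tcp_pos: [551.4, -228.6, 58.9]
tool_rot: [0.776, 0.631, 0.001, 0.001]
ft_force: [1.2, -0.0, 6.0]
finger_gap: 0.174
gripper_force: 79.3
```

Emit:
{"fn": "play_rows", "kwargs": {
  "targets": [0,0,-0.3,0,0,0,0,0,0,-0.7,0,0,0,0,0,0,-1,0,0,0,0,0,0,-1,0,0,0,0,0,0,-1,0,0,0,0,0.6,-0.16,0,0,0,0,0,0.96,-0.265,0,0,0,0,0,0.96,-0.265,0,0,0,0,0,0.96,-0.265,0,0,0,0,0,0.96,-0.265,0,0,0,0,0,0.96,-0.265,0,0,0,0,0,0.96,-0.265,0,0,0,0,0,0.96,-0.265,0,0,0,0,0,0.96,-0.265,0,0,0,0,0,0.96,-0.265,0,0,0,0,0,0.9,-0.25,0,0,0,0,0,0,0,0,0,0,-0.33,0,0,0,0,0,0,0,0,0,0,0,0,0,0,0]
}}

```text
time_s: 9.43
tcp_pos: [522.9, 191.0, 216.5]
tool_rot: [0.765, 0.644, -0.001, -0.0]
ft_force: [-0.0, -1.0, -2.2]
finger_gap: 0.171
gripper_force: 78.3
```

```bash
python3 - <<'E'
from h import *
np.set_printoptions(precision=2,suppress=True)
cs=[camera("scene"),camera("top")]; s=status.state(); print(s["tcp_pos"],s["tool_rot"],s["ft_force"],s["moment"])
for n,c in zip("st",cs):
    r=finder.silhouettes("lid_grip",c); print([(np.round(x["bbox"]),round(x["score"],2)) for x in r[:3]])
    print([ (x["point"],x["score"]) for x in finder.place_of("lid_grip",c)[:2]])
a=cs[0]["img"][110:310,300:500];b=cs[1]["img"][180:330,160:310]
cv2.imwrite("pics/held.png",np.hstack([cv2.resize(a,(400,400)),cv2.resize(b,(400,400))])[...,::-1])
E
```

```text
[523.36 191.02 217.07] [ 0.77  0.64 -0.   -0.  ] [ 0.7  -0.2  -2.02] [-0.02 -0.03  0.01]
[(array([378., 180., 472., 257.]), 0.87)]
[([212.3, 426.1], 0.93)]
[(array([200., 246., 274., 307.]), 0.66)]
[([273.1, 233.0], 0.73)]
```

View pics/held.png

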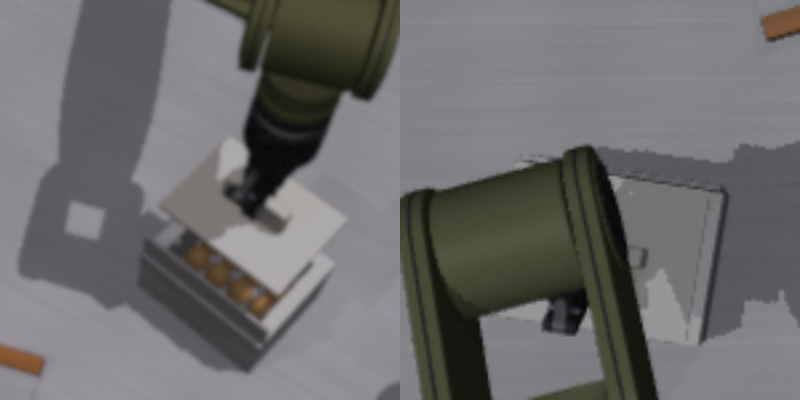

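The lid is held level above the tub in both crops, and in the top view the arm hides about half of it. I'll fit it in each camera, ignoring arm pixels, and compare with the tub fit from the same camera.

```bash
cat >> h.py <<'E'
def fitocc(c,m,boxes,p0,free=(0,1,3),sc=(8,8,8,.1)):
    im=c["img"].astype(int); arm_=((np.minimum(im[...,0],im[...,1])-im[...,2])>8)|(im.max(-1)<55)
    arm_=cv2.dilate(arm_.astype(np.uint8),np.ones((3,3)))>0; w=~(arm_&~(m>0))
    p0=np.array(p0,float); sc=np.array(sc)
    def f(d):
        p=p0.copy(); p[list(free)]+=d*sc[list(free)]; return (np.abs(render(c,boxes,p)-m)*w).sum()/m.sum()
    n=len(free); S=np.vstack([np.zeros(n),np.eye(n)])
    r=minimize(f,np.zeros(n),method="Nelder-Mead",options=dict(initial_simplex=S,maxfev=300,xatol=.01,fatol=1e-5))
    p=p0.copy(); p[list(free)]+=r.x*sc[list(free)]; return p,r.fun
E
python3 - <<'E'
from h import *
np.set_printoptions(precision=2,suppress=True)
cs=[camera("scene"),camera("top")]; s=status.state(); T=s["tcp_pos"]
yaw=R.from_quat(s["tool_rot"]).as_matrix()[:,1]; yaw=np.arctan2(yaw[1],yaw[0]); print(T,yaw)
for n,c,tub in zip("st",cs,((523.82,189.28),(526.66,195.05))):
    m=finder.silhouettes("lid_grip",c)[0]["pixels"].astype(float)
    for fr in((0,1),(0,1,3)):
        p,e=fitocc(c,m,LID,(T[0],T[1],T[2]-10.9,yaw),free=fr)
        d=p[:2]-tub; a=-.172; 
        print(n,p,e,"lid in tub frame",[d@[np.cos(a),np.sin(a)],d@[-np.sin(a),np.cos(a)]],"lid-tcp in tool y, x:",[(p[:2]-T[:2])@[np.cos(yaw),np.sin(yaw)],(p[:2]-T[:2])@[-np.sin(yaw),np.cos(yaw)]])
E
```

```text
[523.5  191.6  217.38] -0.17103090647012933
s [521.5  188.17 206.48  -0.17] 0.035506695587153865 lid in tub frame [np.float64(-2.0926909270558065), np.float64(-1.4948900921184691)] lid-tcp in tool y, x: [np.float64(-1.3846505813298104), np.float64(-3.726652660022752)]
s [521.9  188.33 206.48  -0.18] 0.03503704664973458 lid in tub frame [np.float64(-1.7308616343793155), np.float64(-1.2679765496692854)] lid-tcp in tool y, x: [np.float64(-1.0226015581464898), np.float64(-3.5000898704971757)]
t [523.34 192.37 206.48  -0.17] 0.03813371681617932 lid in tub frame [np.float64(-2.8078406614419755), np.float64(-3.212160285486025)] lid-tcp in tool y, x: [np.float64(-0.28494447020190783), np.float64(0.725948916068358)]
t [522.84 192.45 206.48  -0.16] 0.036086192334908354 lid in tub frame [np.float64(-3.3180712560422614), np.float64(-3.2179996022334585)] lid-tcp in tool y, x: [np.float64(-0.7951804840558462), np.float64(0.7206040631534731)]
```

Emit:
{"fn": "play_rows", "kwargs": {
  "targets": [0.05,0.02,0.5,0,0,0,0,0,0,0.6,0,0,0,0,0,0,0.4,0,0,0,0,0,0,0.06,0,0,0,0,0,0,0,0,0,0,0,0,0,0,0,0,0,0]
}}

```text
time_s: 10.68
tcp_pos: [525.3, 193.9, 156.1]
tool_rot: [0.765, 0.644, 0.001, 0.0]
ft_force: [0.7, 0.4, -2.1]
finger_gap: 0.173
gripper_force: 78.2
```

```bash
python3 - <<'E'
from h import *
np.set_printoptions(precision=2,suppress=True)
cs=[camera("scene"),camera("top")]; s=status.state(); T=s["tcp_pos"]
yaw=R.from_quat(s["tool_rot"]).as_matrix()[:,1]; yaw=np.arctan2(yaw[1],yaw[0]); print(T,yaw,s["ft_force"],s["moment"])
for n,c,tub in zip("st",cs,((523.82,189.28),(526.66,195.05))):
    m=finder.silhouettes("lid_grip",c)[0]["pixels"].astype(float)
    for fr in((0,1),(0,1,3)):
        p,e=fitocc(c,m,LID,(T[0],T[1],T[2]-10.9,yaw),free=fr)
        d=p[:2]-tub; a=-.172; 
        print(n,p,e,"lid in tub frame",[d@[np.cos(a),np.sin(a)],d@[-np.sin(a),np.cos(a)]])
a=cs[0]["img"][170:310,350:490];b=cs[1]["img"][210:330,180:300]
cv2.imwrite("pics/low.png",np.hstack([cv2.resize(a,(400,400),interpolation=2),cv2.resize(b,(400,400),interpolation=2)])[...,::-1])
E
```

```text
[525.13 193.86 156.  ] -0.17049029169060656 [-0.73 -0.07 -2.81] [ 0.07 -0.03 -0.01]
s [523.52 190.09 145.1   -0.17] 0.03607013042548642 lid in tub frame [np.float64(-0.4379626137778804), np.float64(0.7464063534408165)]
s [523.21 190.01 145.1   -0.16] 0.03345281666226465 lid in tub frame [np.float64(-0.7306242977175083), np.float64(0.6180493825511096)]
t [525.72 194.62 145.1   -0.17] 0.042631578947368416 lid in tub frame [np.float64(-0.855220702075118), np.float64(-0.5852079584145344)]
t [525.28 194.55 145.1   -0.17] 0.04251547987616098 lid in tub frame [np.float64(-1.2726738908934776), np.float64(-0.7283101639694449)]
```

View pics/low.png

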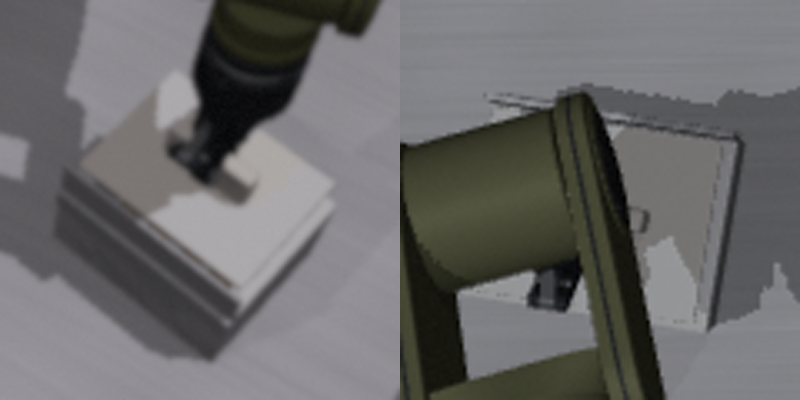

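The lid sits about centred over the mouth (x ≈ -1, y ≈ 0 mm in the tub frame). I'll lower it gently onto the clips.

Emit:
{"fn": "play_rows", "kwargs": {
  "targets": [-0.02,-0.03,0.15,0,0,0,0,0,0,0.12,0,0,0,0,0,0,0.06,0,0,0,0,0,0,0.03,0,0,0,0,0,0,0,0,0,0,0,0,0,0,0,0,0,0]
}}

```text
time_s: 11.62
tcp_pos: [523.3, 193.1, 140.7]
tool_rot: [0.765, 0.644, 0.0, 0.0]
ft_force: [-0.6, 0.6, -1.0]
finger_gap: 0.174
gripper_force: 78.3
```

Emit:
{"fn": "play_rows", "kwargs": {
  "targets": [0,0,0.025,0,0,0,0,0,0,0,0,0,0,0]
}}

```text
time_s: 11.88
tcp_pos: [523.6, 193.4, 140.1]
tool_rot: [0.765, 0.644, 0.001, 0.0]
ft_force: [0.3, 0.8, 1.6]
finger_gap: 0.173
gripper_force: 78.7
```

Emit:
{"fn": "play_rows", "kwargs": {
  "targets": [0,0,0.025,0,0,0,0,0,0,0,0,0,0,0]
}}

```text
time_s: 12.12
tcp_pos: [523.9, 193.6, 139.4]
tool_rot: [0.765, 0.644, 0.001, 0.0]
ft_force: [0.4, 3.5, 2.8]
finger_gap: 0.171
gripper_force: 79.1
```

Contact came at the expected height, so the lid is resting on the clips. Now I'll slide it toward the splash plate (tool +y), with a small +y nudge.

Emit:
{"fn": "play_rows", "kwargs": {
  "targets": [0.015,0.025,0,0,0,0,0,0,0.025,0,0,0,0,0,0,0,0,0,0,0,0]
}}

```text
time_s: 12.5
tcp_pos: [525.5, 193.6, 138.7]
tool_rot: [0.765, 0.644, 0.0, -0.0]
ft_force: [-1.3, 3.3, 3.6]
finger_gap: 0.175
gripper_force: 79.2
```

Emit:
{"fn": "play_rows", "kwargs": {
  "targets": [0,0.025,0,0,0,0,0,0,0,0,0,0,0,0]
}}

```text
time_s: 12.75
tcp_pos: [526.4, 193.4, 138.6]
tool_rot: [0.765, 0.644, 0.0, -0.0]
ft_force: [-0.5, 4.4, 5.0]
finger_gap: 0.174
gripper_force: 79.2
```

Emit:
{"fn": "play_rows", "kwargs": {
  "targets": [0,0.025,0,0,0,0,0,0,0,0,0,0,0,0]
}}

```text
time_s: 13.0
tcp_pos: [527.5, 193.2, 138.6]
tool_rot: [0.765, 0.644, 0.0, -0.0]
ft_force: [0.3, 5.3, 4.5]
finger_gap: 0.171
gripper_force: 79.2
```

Emit:
{"fn": "play_rows", "kwargs": {
  "targets": [0.03,0.025,-0.01,0,0,0,0,0,0,0,0,0,0,0]
}}

```text
time_s: 13.25
tcp_pos: [528.3, 193.5, 138.7]
tool_rot: [0.765, 0.644, -0.001, 0.0]
ft_force: [-1.4, 1.4, 4.3]
finger_gap: 0.174
gripper_force: 79.2
```

Emit:
{"fn": "play_rows", "kwargs": {
  "targets": [0.015,0.025,0,0,0,0,0,0,0,0,0,0,0,0]
}}

```text
time_s: 13.5
tcp_pos: [529.1, 193.7, 138.6]
tool_rot: [0.765, 0.644, -0.001, 0.0]
ft_force: [-3.5, -0.8, 6.2]
finger_gap: 0.173
gripper_force: 79.3
```

Emit:
{"fn": "play_rows", "kwargs": {
  "targets": [0,0.025,0,0,0,0,0,0,0,0,0,0,0,0]
}}

```text
time_s: 13.75
tcp_pos: [529.3, 193.7, 138.6]
tool_rot: [0.765, 0.644, -0.002, -0.001]
ft_force: [-6.3, -0.6, 6.9]
finger_gap: 0.172
gripper_force: 79.7
```

Emit:
{"fn": "play_rows", "kwargs": {
  "targets": [0,0.025,0,0,0,0,0,0,0,0,0,0,0,0]
}}

```text
time_s: 14.0
tcp_pos: [529.5, 193.8, 138.5]
tool_rot: [0.765, 0.644, -0.003, -0.002]
ft_force: [-8.7, 1.4, 9.6]
finger_gap: 0.173
gripper_force: 80.0
```

The lid stalled against the plate at x ≈ 529.4, with the force along x rising to -8.7 N. Now I'll press straight down, keeping that contact.

Emit:
{"fn": "play_rows", "kwargs": {
  "targets": [0,0,0.03,0,0,0,0,0,0,0.03,0,0,0,0,0,0,0.03,0,0,0,0,0,0,0.03,0,0,0,0,0,0,0,0,0,0,0],
  "force": 110
}}

```text
time_s: 14.62
tcp_pos: [529.5, 193.8, 137.2]
tool_rot: [0.765, 0.644, -0.003, -0.002]
ft_force: [-20.2, -2.2, 26.4]
finger_gap: 0.166
gripper_force: 109.7
```

Emit:
{"fn": "play_rows", "kwargs": {
  "targets": [0,-0.05,0,0,0,0,0,0,0,0,0,0,0,0]
}}

```text
time_s: 14.88
tcp_pos: [529.3, 193.8, 136.5]
tool_rot: [0.765, 0.644, -0.001, 0.0]
ft_force: [-8.8, -1.6, 16.5]
finger_gap: 0.167
gripper_force: 108.2
```

```bash
python3 - <<'E'
from h import *
s=status.state(); print({k:np.round(s[k],4) for k in("tcp_pos","tool_rot","ft_force","moment")})
for n in range(3):
    c=camera("scene"); print(status.state()["ft_force"].round(1))
E
```

```text
{'tcp_pos': array([529.3466, 193.8296, 136.4755]), 'tool_rot': array([ 7.649e-01,  6.441e-01, -9.000e-04,  4.000e-04]), 'ft_force': array([-8.8006, -1.641 , 16.4755]), 'moment': array([-0.6263,  1.5004, -0.3521])}
[-8.8 -2.7 15.9]
[-9.5 -1.8 16.1]
[-9.8 -2.6 16. ]
```

Emit:
{"fn": "play_rows", "kwargs": {
  "targets": [0,-0.02,0.03,0,0,0,0,0,0,0.03,0,0,0,0,0,0,0,0,0,0,0]
}}

```text
time_s: 15.4
tcp_pos: [529.2, 193.8, 132.3]
tool_rot: [0.765, 0.644, -0.0, 0.001]
ft_force: [-1.2, -0.8, 1.3]
finger_gap: 0.167
gripper_force: 107.3
```

The force has dropped, so the ridge is past the clips. I'll follow it down to the rim, keeping light contact with the plate.

Emit:
{"fn": "play_rows", "kwargs": {
  "targets": [0,0.02,0.06,0,0,0,0,0,0.01,0.06,0,0,0,0,0,0,0.06,0,0,0,0,0,0,0,0,0,0,0]
}}

```text
time_s: 15.9
tcp_pos: [529.1, 194.0, 125.0]
tool_rot: [0.765, 0.644, -0.002, -0.0]
ft_force: [-7.8, -2.8, 8.3]
finger_gap: 0.172
gripper_force: 109.3
```

Emit:
{"fn": "play_rows", "kwargs": {
  "targets": [0,0,0.04,0,0,0,0,0,0,0.04,0,0,0,0,0,0,0,0,0,0,0,0,0,0,0,0,0,0]
}}

```text
time_s: 16.4
tcp_pos: [529.1, 194.0, 124.9]
tool_rot: [0.765, 0.644, -0.002, -0.001]
ft_force: [-15.0, -6.1, 23.0]
finger_gap: 0.167
gripper_force: 111.6
```

Emit:
{"fn": "play_rows", "kwargs": {
  "targets": [-0.015,-0.02,0.04,0,0,0,0,0,0,0,0,0,0,0,0,0,0,0,0,0,0,0,0,0,0,0,0,0]
}}

```text
time_s: 16.9
tcp_pos: [529.2, 194.0, 124.9]
tool_rot: [0.765, 0.644, -0.001, -0.0]
ft_force: [-16.8, -4.5, 27.7]
finger_gap: 0.166
gripper_force: 112.4
```

```bash
python3 - <<'E'
from h import *
np.set_printoptions(precision=3,suppress=True)
cs=[camera("scene"),camera("top")]; s=status.state(); T=s["tcp_pos"]; print(T,s["tool_rot"],s["ft_force"],s["moment"])
yaw=R.from_quat(s["tool_rot"]).as_matrix()[:,1]; yaw=np.arctan2(yaw[1],yaw[0])
for n,c,tub in zip("st",cs,((523.82,189.28),(526.66,195.05))):
    m=finder.silhouettes("lid_grip",c)[0]["pixels"].astype(float)
    p,e=fitocc(c,m,LID[:2],(T[0],T[1],114,yaw),free=(0,1)); d=p[:2]-tub; a=-.172
    print(n,p,e,"in tub",[d@[np.cos(a),np.sin(a)],d@[-np.sin(a),np.cos(a)]])
a=cs[0]["img"][170:310,350:490];b=cs[1]["img"][210:330,180:300]
cv2.imwrite("pics/end.png",np.hstack([cv2.resize(a,(400,400),interpolation=2),cv2.resize(b,(400,400),interpolation=2)])[...,::-1])
E
```

```text
[529.137 194.031 124.882] [ 0.765  0.644 -0.001 -0.   ] [-17.45   -5.169  27.596] [-0.745  2.587 -0.134]Traceback (most recent call last):
  File "<stdin>", line 6, in <module>
IndexError: list index out of range
```

```bash
python3 - <<'E'
from h import *
cs=[camera("scene"),camera("top")]; s=status.state(); print(s["tcp_pos"],s["ft_force"].round(1),s["time_s"])
a=cs[0]["img"][170:310,350:490];b=cs[1]["img"][210:330,180:300]
cv2.imwrite("pics/end.png",np.hstack([cv2.resize(a,(400,400),interpolation=2),cv2.resize(b,(400,400),interpolation=2)])[...,::-1])
E
```

```text
[529.13004935 194.01825698 124.86230888] [-16.7  -4.8  28.2] 17.15
```

View pics/end.png

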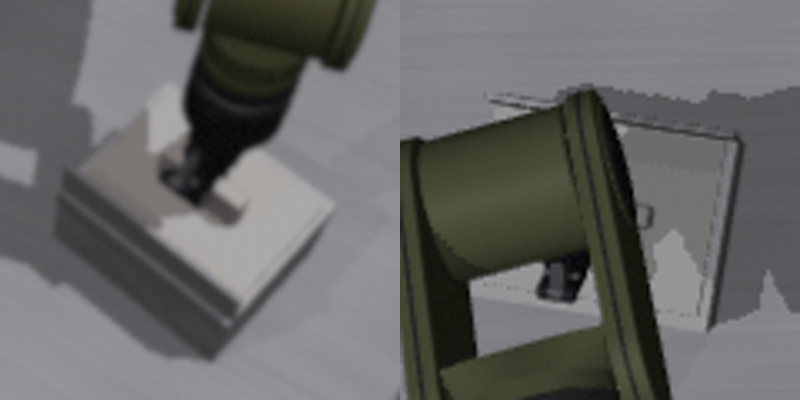

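The lid lies flush against the splash plate with no visible gap. Height, contact and force are steady at about 28 N down.

```bash
python3 -c "
from plant import arm
print(arm.close_job())"
```

```text
the job is handed in; nothing more can be done
None
```

The job is handed in: the lid snapped past the clips and lies flush on the rim against the splash plate, with the arm still gripping the handle and pressing down at about 28 N; the press, bowl and scraper were not touched.

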